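# Make up two reagent kits

## Task

Make up the two reagent kits from the bottles on the bench. Blue tray: the brown bottle with the white cap in the black-lined compartment and the white pot with the red lid in the white-lined one; yellow tray: the brown bottle with the green cap in the black-lined compartment and the clear blue-capped bottle in the white-lined one. Keep them upright and set each down gently on the compartment floor, not dropped, and leave the black-capped bottle, the mortar and the test tube rack where they stand.

Things in the scene. Friction and masses are not known exactly. Their poses are not given: they have to be found in the camera images.
- bottle_white: Closed round brown (amber) glass bottle with a white screw cap, about 100 g: body 42 mm in diameter up to 54 mm, narrowing above that to the cap, 34 mm in diameter from 64 to 84 mm (its full height). White paper band round the lower body. Loose, upright on the bench at the start. Origin: centre of its underside; z up along its axis.
- bottle_green: Closed round brown (amber) glass bottle with a green screw cap, about 100 g: body 42 mm in diameter up to 54 mm, narrowing above that to the cap, 34 mm in diameter from 64 to 84 mm (its full height). White paper band round the lower body. Loose, upright on the bench at the start. Origin: centre of its underside; z up along its axis.
- bottle_clear: Closed round clear glass bottle (pale grey-blue look) with a blue screw cap, about 110 g: body 44 mm in diameter up to 54 mm, narrowing above that to the cap, 36 mm in diameter from 64 to 84 mm (its full height). Loose, upright on the bench at the start. Origin: centre of its underside; z up along its axis.
- pot_red: Closed round white plastic pot with a deep red lid, about 80 g, 60 mm high: white body 46 mm in diameter up to 36 mm, lid 50 mm in diameter from 36 to 60 mm. Loose, upright on the bench at the start. Origin: centre of its underside; z up along its axis.
- tray_blue: Blue plastic kit tray, fixed to the bench, 155 x 80 x 22 mm outside, open on top; walls 5 mm, floor 5 mm above the bench. A wall across the middle makes two square compartments, 70 x 70 mm inside. Origin: centre of its underside; x runs along its length, y across. The compartment on its +x side (centre 37.5 mm from the origin) has a black lining, the one on its -x side (centre 37.5 mm from the origin) a white lining. It may lie at any yaw; either tray may be on either side.
- tray_yellow: Yellow plastic kit tray, fixed to the bench, 155 x 80 x 22 mm outside, open on top; walls 5 mm, floor 5 mm above the bench. A wall across the middle makes two square compartments, 70 x 70 mm inside. Origin: centre of its underside; x runs along its length, y across. The compartment on its +x side (centre 37.5 mm from the origin) has a black lining, the one on its -x side (centre 37.5 mm from the origin) a white lining. It may lie at any yaw; either tray may be on either side.
- bottle_black: Closed round brown (amber) glass bottle with a black screw cap, about 100 g: body 42 mm in diameter up to 54 mm, narrowing above that to the cap, 34 mm in diameter from 64 to 84 mm (its full height). White paper band round the lower body. Loose, upright on the bench at the start. Origin: centre of its underside; z up along its axis. It belongs to neither kit and stays where it stands, among the others.
- mortar: Grey mortar, 86 mm in diameter at the rim, 50 mm high, with a white pestle standing in it up to 82 mm. Loose on the far side of the bench; to be left alone. Origin: centre of its underside.
- tube_rack: Wooden test tube rack, 60 x 200 mm (x, y), 106 mm high with its tubes and stoppers. Loose on the far side of the bench; to be left alone. Origin: centre of its underside.

How it is judged:
By the outcome, as a careful person would: the job done as asked, in the order asked, and still so for the second after the job is handed in, with the robot touching nothing.
It also fails if it takes over 115 s, if anything falls off the work surface, if the arm or the gripper's body presses on something with over 40 N, if the wrist force passes 120 N, or if a joint passes its speed limit or range.

## Robot

A 7-joint arm with a two-finger parallel gripper is mounted at the origin on the work surface. World frame = base frame: x ahead of the robot, y to its left, z up, the work surface at z = 0. Lengths are in mm, angles in rad, forces in N, time in s.
With the tool pointing down it reaches from about 425 to 875 mm from the base axis. Payload 4.7 kg.
Tool frame: the origin (TCP) lies at the very end of the fingers, on their centre line; the grasp point (between the pads) lies 19 mm behind it; z points along the fingers, y is the line along which they close (so a half turn about z gives the same grasp; the last joint's range is limited). The gripper opens to 85 mm and grips with 20 to 120 N. Pads are 22 mm wide; open, the fingers measure 114 mm over their backs; the gripper's body (76 mm by 85 mm) begins 54 mm behind the grasp point. The pads swing forward as they close: fully open they stand 13 mm farther back than shut.
Start: joints at [-1.188, 0.321, -0.07, 1.45, 0.023, 1.371, -0.057], TCP at [234.35, 606.304, 231.349] pointing down, gripper open.
Joint ranges: [-2.86, 2.86], [-0.3, 2.09], [-1.38, 1.24], [0.06, 2.45], [-1.56, 4.7], [0.09, 2.05], [-2.69, 2.69]. Speed limits (rad/s): [2.57, 2.57, 3.14, 3.14, 3.14, 3.14, 3.14].

## Interface

Orientations are given as a unit quaternion [w, x, y, z].
In Python, from station import ctrl, imaging, models gives the robot as it stands. The module is installed in compiled form; this text tells all that it offers.
- The arm moves only by the shell command python3 -m inch 'ROWS' [FORCE]. ROWS is JSON, a list of rows, each an object of numbers: "x", "y", "z": the shift along the world's x, y, z in m; "ax", "ay", "az": the turn, a rotation vector about the world's x, y, z in degrees; "grip": the opening in per cent of the stroke, from 0 (shut) to 100 (fully open). In form: [{"x": .., "y": .., "z": .., "ax": .., "ay": .., "az": .., "grip": ..}, ...]. A call has exactly 8 rows; each row is the pose to reach, as a shift and turn from the pose commanded when the call began; what a row does not reach only later rows make up. A row lasts 1/10 s, in which the tool goes at most 50 mm and 8.59 degrees, less where a joint would pass 70% of its speed; a pose out of reach is approached as far as the arm can. A call with a gripper value outside its range is refused whole. The fingers move at their own pace and stop on an object; FORCE is the grip in N (left out, the last holds). Time passes only in rows, so rows that repeat a pose let the fingers close, or fill a call up. It gives the time, the measured TCP pose, the force, the opening and the grip force at its end, in the units of the state.
- ctrl.read_state(): the state, without advancing time (a new reading comes with each control period).
- imaging.get_image(name): name is "scene" or "top" or "wrist"; returns the picture (384x512x3 uint8, red, green, blue); there is no depth.
- imaging.camera_model(name): a dict with "fovy" (degrees; the focal length in pixels is half the picture's height over the tangent of half this angle, whatever the lens; pixels are square), "cx", "cy" (the principal point, pixels), "R" (3x3) and "t" (3): a world point X has camera coordinates R X + t. Camera axes: x right, y down, z forward; pixel columns grow to the right and rows downward; lengths in mm; the calibration is good to about 2 mm. A picture is of the moment at which its call begins: read the wrist's pose just before it. camera_model takes no time and is no camera call; for the wrist camera it gives the pose at the moment of the call.
- ctrl.hand_in(): hands the job in; it is judged then, once.
Trained networks look in the newest picture that a camera, given by its name, has taken for a name from the list of things; names that differ only in an ending like _2 or _b are one class to them, and where a whole thing is asked for, a point or a joint stands for the part that bears it (a point fixed in the world has none). Each returns a list of dicts, best first, with "score" (0 to 1); they miss things now and then, are a little off and sometimes report something else, mostly with a low value. They report only what shows in the picture. A call takes as long as a camera call.
- models.look_for(camera, thing): "centre" ([x, y, z] in mm, in world coordinates, good to about 4 mm: the middle of the surface that is visible of it).
The state is a dict: "time": time; "q": joint angles; "joint_vel": joint speeds; "joint_torque": joint torques, N m; "ee_pos": TCP position; "orientation": TCP orientation; "force": force on the tool from outside, world axes, zero at the start; "wrist_torque": the same for the moment, N m; "gripper_width": finger opening in mm; "finger_force": force on a finger pad.
Only numpy, scipy, OpenCV 4.12 (cv2) and the standard library are available. Lean on these libraries where they do the work, as an engineer would, in place of code of your own. Each camera call takes 0.05 s, during which the arm holds its last target. There are 200 camera calls.

## Working session

There is one attempt and no reset: what is moved stays moved. The work goes in short steps, Python scripts to look and compute and a shell command to move; the robot and the scene stay as the last step left them, time stands still between calls to the robot, and variables do not carry over. Pictures are saved under pics/ and viewed, at most 14 in all, crops included, and the job is handed in when it is done.

```bash
mkdir -p pics
python3 - <<'E'
from station import ctrl, imaging, models
import cv2
s=ctrl.read_state(); print(s)
for n in("scene","top"):
    im=imaging.get_image(n); cv2.imwrite(f"pics/{n}0.png",im[:,:,::-1])
    m=imaging.camera_model(n); print(n,m)
for t in "bottle_white bottle_green bottle_clear pot_red bottle_black tray_blue tray_yellow mortar tube_rack".split():
    print(t,[([round(v) for v in d["centre"]],round(d["score"],2)) for d in models.look_for("top",t)[:3]])
E
```

```text
{'time': 0.0, 'q': array([-1.1879068 ,  0.32182275, -0.07007146,  1.45172449,  0.02261044,
        1.37076268, -0.05691037]), 'joint_vel': array([ 1.81960993e-03, -1.49021858e-03, -1.21153975e-03,  4.57727332e-04,
        9.39233391e-06,  1.78366256e-04,  1.10003988e-03]), 'joint_torque': array([-5.44003592e-05, -4.93591797e+01, -3.82101126e-01, -3.14332509e+01,
        1.31279105e-02,  1.13378800e-02, -1.46694288e-05]), 'ee_pos': array([234.17571372, 605.76340426, 230.198698  ]), 'orientation': array([-1.20847427e-04,  1.83346204e-01,  9.83047932e-01, -9.57671274e-04]), 'force': array([-0.29597297,  0.939273  ,  0.56691765]), 'wrist_torque': array([-0.01190781,  0.00436651, -0.04193751]), 'finger_force': 0.0, 'gripper_width': 85.26431050835556}
scene {'fovy': 56.95785613423861, 'cx': 255.00435870733273, 'cy': 190.54893828004566, 'R': array([[-0.24193618,  0.97026921,  0.00667381],
       [ 0.82058528,  0.20827335, -0.53222365],
       [-0.51779019, -0.12328773, -0.84657749]]), 't': array([ 152.75486626, -492.50837022, 1226.39555664])}
top {'fovy': 47.48348827502278, 'cx': 256.32823969609274, 'cy': 188.1650776860341, 'R': array([[-0.01479601, -0.99981314, -0.01244033],
       [-0.98131149,  0.01690724, -0.1916818 ],
       [ 0.19185631,  0.00937172, -0.98137828]]), 't': array([ 22.76587826, 607.23529567, 963.55757505])}
bottle_white [([637, 57, 81], 0.55)]
bottle_green [([448, -91, 85], 0.79)]
bottle_clear [([656, -65, 79], 0.57), ([762, 121, 61], 0.43)]
pot_red [([477, 85, 60], 0.55)]
bottle_black [([550, 13, 84], 0.72)]
tray_blue [([529, -272, 2], 0.9)]
tray_yellow [([496, 252, 7], 0.71), ([752, -176, 40], 0.2)]
mortar [([754, -177, 42], 0.77), ([764, 124, 62], 0.51)]
tube_rack [([763, 122, 62], 0.71), ([498, 251, 8], 0.51)]
```

View pics/top0.png

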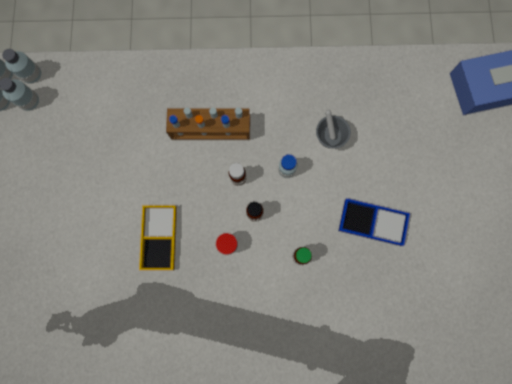

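View pics/scene0.png

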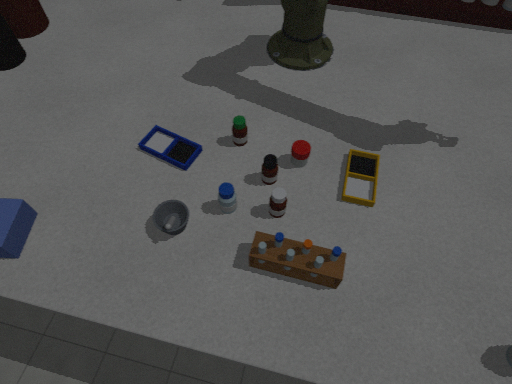

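The top view shows the caps at about: white (237,170), clear-blue (288,162), black (255,211), red (227,243) and green (303,256). The yellow tray has its black lining at (158,253) and white at (160,222). The blue tray has black at (359,219) and white at (390,226). The scene view agrees.

```bash
cat > h.py <<'E'
import numpy as np, cv2
from station import ctrl, imaging, models
def plane(m,uv,z):
    f=192/np.tan(np.radians(m["fovy"]/2)); R=np.array(m["R"]);t=np.array(m["t"])
    d=R.T@np.array([(uv[0]-m["cx"])/f,(uv[1]-m["cy"])/f,1]); c=-R.T@t
    return c+d*(z-c[2])/d[2]
def blob(im,seed,win,tol=None,cond=None):
    x,y=map(int,seed); p=im[y-win:y+win+1,x-win:x+win+1].astype(int)
    n,l,s,c=cv2.connectedComponentsWithStats(cond(p).astype(np.uint8))
    i=1+np.argmax(s[1:,4]); return c[i]+[x-win,y-win], s[i,4]
R_,G_,B_=(lambda p:p[...,0]),(lambda p:p[...,1]),(lambda p:p[...,2])
C=dict(white=lambda p:p.min(-1)>190, dark=lambda p:p.max(-1)<50,
 red=lambda p:(R_(p)>110)&(G_(p)<60), green=lambda p:(G_(p)>R_(p)+40)&(G_(p)>B_(p)+25), blue=lambda p:(B_(p)>R_(p)+70)&(B_(p)>110))
E
python3 - <<'E'
from h import *
S={"white":("white",(237,169),(278,195),10,78),"red":("red",(227,243),(301,149),14,54),"green":("green",(303,256),(239,121),10,78),"clear":("blue",(288,161),(227,189),11,78),"black":("dark",(255,211),(270,160),10,78)}
T={"Yblack":("dark",(158,253),(363,166),22,5),"Ywhite":("white",(160,222),(357,189),22,5),"Bblack":("dark",(359,219),(183,152),22,5),"Bwhite":("white",(390,226),(159,143),22,5)}
ims={n:cv2.imread(f"pics/{n}0.png")[:,:,::-1] for n in("top","scene")}
for k,(c,a,b,w,z) in {**S,**T}.items():
    for n,uv in(("top",a),("scene",b)):
        try:
            p,ar=blob(ims[n],uv,w if n=="top" else min(w,16),cond=C[c]); print(k,n,p.round(1),ar,plane(imaging.camera_model(n),p,z).round(0))
        except Exception as e: print(k,n,e,ims[n][uv[1],uv[0]])
E
```

```text
white top attempt to get argmax of an empty sequence [162 162 161]
white scene attempt to get argmax of an empty sequence [110 113 115]
red top [226.4 243.4] 328 [480.  84.  54.]
red scene attempt to get argmax of an empty sequence [100  24  16]
green top [303.3 254.9] 176 [450. -90.  78.]
green scene [239.  119.9] 80 [445. -91.  78.]
clear top [288.3 161.6] 159 [665. -62.  78.]
clear scene attempt to get argmax of an empty sequence [16 41 93]
black top [254.8 209.7] 184 [554.  17.  78.]
black scene [269.6 163.1] 218 [564.  20.  78.]
Yblack top [156.5 253. ] 692 [463. 256.   5.]
Yblack scene [362.7 165.2] 442 [455. 256.   5.]
Ywhite top attempt to get argmax of an empty sequence [163 163 160]
Ywhite scene attempt to get argmax of an empty sequence [108 108 112]
Bblack top [358.2 217.9] 676 [ 540. -233.    5.]
Bblack scene [181.2 151.4] 382 [ 531. -235.    5.]
Bwhite top attempt to get argmax of an empty sequence [157 159 156]
Bwhite scene attempt to get argmax of an empty sequence [110 110 112]
```

```bash
sed -i 's/min(-1)>190/min(-1)>150/; s/R_(p)>110)/R_(p)>80)/; s/(B_(p)>R_(p)+70)&(B_(p)>110)/(B_(p)>R_(p)+50)\&(B_(p)>70)/' h.py
python3 - <<'E'
from h import *
im=cv2.imread("pics/top0.png")[:,:,::-1]; m=imaging.camera_model("top")
for k,c,uv,w,z in [("white","white",(237,169),10,80),("Yw","white",(160,222),22,5),("Bw","white",(390,226),22,5)]:
    p,a=blob(im,uv,w,cond=C[c]); print(k,p.round(1),a,plane(m,p,z).round(0))
s=ctrl.read_state(); print(s["ee_pos"])
w=imaging.camera_model("wrist"); c=-np.array(w["R"]).T@np.array(w["t"]); print(w["fovy"],"cam",c, w["R"])
E
```

```text
white [235.5 169.2] 135 [649.  60.  80.]
Yw [160.  221.6] 563 [539. 250.   5.]
Bw [389.5 225.2] 581 [ 521. -307.    5.]
[234.3531408  606.29785803 231.34400434]
65.67179172765306 cam [172.80936165 629.08740994 372.3868964 ] [[ 3.60671712e-01  9.32692802e-01 -2.32051660e-04]
 [ 9.00858580e-01 -3.48296970e-01  2.59119737e-01]
 [ 2.41598291e-01 -9.36662050e-02 -9.65845178e-01]]
```

```bash
python3 -m inch '[{"x":0.03,"y":-0.039,"az":-5},{"x":0.06,"y":-0.078,"az":-10},{"x":0.09,"y":-0.116,"az":-15},{"x":0.12,"y":-0.155,"az":-20},{"x":0.15,"y":-0.194,"az":-25},{"x":0.18,"y":-0.233,"az":-30},{"x":0.21,"y":-0.271,"az":-35},{"x":0.24,"y":-0.31,"az":-40}]'
python3 -m inch '[{"x":0.03,"y":-0.039,"az":-5},{"x":0.06,"y":-0.078,"az":-10},{"x":0.09,"y":-0.116,"az":-15},{"x":0.12,"y":-0.155,"az":-20},{"x":0.14,"y":-0.19,"az":-25},{"x":0.16,"y":-0.22,"az":-29},{"x":0.171,"y":-0.237,"az":-30},{"x":0.171,"y":-0.237,"az":-30}]'
cat > look.py <<'E'
from h import *
import sys
m=imaging.camera_model("wrist"); im=imaging.get_image("wrist"); cv2.imwrite(f"pics/{sys.argv[1]}.png",im[:,:,::-1])
s=ctrl.read_state(); print(s["ee_pos"].round(1),s["orientation"].round(3))
np.savez(f"pics/{sys.argv[1]}.npz",im=im,R=m["R"],t=m["t"],fovy=m["fovy"],cx=m["cx"],cy=m["cy"])
for t in sys.argv[2:]: print(t,[(np.round(d["centre"]),round(d["score"],2)) for d in models.look_for("wrist",t)[:2]])
E
python3 look.py w1 bottle_white bottle_black bottle_clear
```

```text
[234.4 606.3 231.3] [0.    0.183 0.983 0.   ]
bottle_white []
bottle_black []
bottle_clear []invalid input at $[0]: expected keys x, y, z, ax, ay, az, grip
invalid input at $[0]: expected keys x, y, z, ax, ay, az, grip
```

View pics/w1.png

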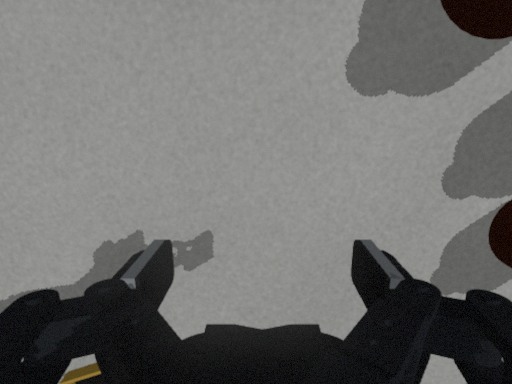

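That picture shows only bare bench and the open fingers: both calls were refused because every row needs all its keys, so the arm didn't move. I'll retype them in full.

```bash
python3 -m inch '[{"x":0.03,"y":-0.039,"z":0,"ax":0,"ay":0,"az":-5,"grip":100},{"x":0.06,"y":-0.078,"z":0,"ax":0,"ay":0,"az":-10,"grip":100},{"x":0.09,"y":-0.116,"z":0,"ax":0,"ay":0,"az":-15,"grip":100},{"x":0.12,"y":-0.155,"z":0,"ax":0,"ay":0,"az":-20,"grip":100},{"x":0.15,"y":-0.194,"z":0,"ax":0,"ay":0,"az":-25,"grip":100},{"x":0.18,"y":-0.233,"z":0,"ax":0,"ay":0,"az":-30,"grip":100},{"x":0.21,"y":-0.271,"z":0,"ax":0,"ay":0,"az":-35,"grip":100},{"x":0.24,"y":-0.31,"z":0,"ax":0,"ay":0,"az":-40,"grip":100}]'
python3 -m inch '[{"x":0.03,"y":-0.039,"z":0,"ax":0,"ay":0,"az":-5,"grip":100},{"x":0.06,"y":-0.078,"z":0,"ax":0,"ay":0,"az":-10,"grip":100},{"x":0.09,"y":-0.116,"z":0,"ax":0,"ay":0,"az":-15,"grip":100},{"x":0.12,"y":-0.155,"z":0,"ax":0,"ay":0,"az":-20,"grip":100},{"x":0.14,"y":-0.19,"z":0,"ax":0,"ay":0,"az":-25,"grip":100},{"x":0.16,"y":-0.22,"z":0,"ax":0,"ay":0,"az":-29,"grip":100},{"x":0.171,"y":-0.237,"z":0,"ax":0,"ay":0,"az":-30,"grip":100},{"x":0.171,"y":-0.237,"z":0,"ax":0,"ay":0,"az":-30,"grip":100}]'
python3 look.py w2 bottle_white bottle_black bottle_clear
```

```text
time: 1.55
ee_pos: [475.3, 294.8, 231.8]
orientation: [0.0, 0.51, 0.86, 0.001]
force: [0.4, 0.7, -0.2]
gripper_width: 85.7
finger_force: 0.0
time: 2.35
ee_pos: [646.3, 55.5, 231.2]
orientation: [0.001, 0.716, 0.699, -0.001]
force: [0.6, -0.7, 0.3]
gripper_width: 85.7
finger_force: 0.0
[645.4  58.6 231.1] [-0.     0.714  0.7   -0.   ]
bottle_white [(array([649.,  61.,  82.]), 0.81)]
bottle_black [(array([564.,  21.,  74.]), 0.9), (array([760., 136.,  65.]), 0.5)]
bottle_clear [(array([664., -53.,  64.]), 0.96)]
```

View pics/w2.png

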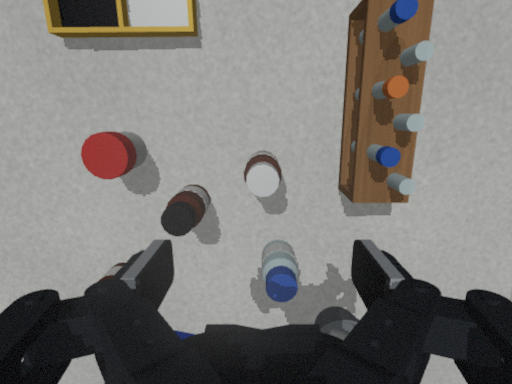

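The wrist view shows the white cap at (263,180), with the black-capped bottle at (180,217), clear at (281,283), red pot at (110,155) and the rack at right, clear of the fingers. Next I compute cap-top positions.

Run:
```python
from h import *
d=np.load("pics/w2.npz"); m={k:d[k] if k in"Rt" else float(d[k]) for k in("fovy","cx","cy","R","t")}
for n,uv,z in[("white",(263,180),84),("clear",(281,288),84),("red",(117,155),60),("black",(178,219),84)]: print(n,plane(m,uv,z).round(0))
p,a=blob(d["im"],(263,178),22,cond=lambda p:(p.min(-1)>165)); print(p,a,plane(m,p,82).round(0))
```

```text
white [647.  58.  84.]
clear [664. -64.  84.]
red [494.  83.  60.]
black [559.  19.  84.]
[262.0741206 180.2298995] 796 [646.  57.  82.]
```

```bash
python3 -m inch '[{"x":0.001,"y":-0.001,"z":-0.04,"ax":0,"ay":0,"az":0,"grip":100},{"x":0.001,"y":-0.001,"z":-0.08,"ax":0,"ay":0,"az":0,"grip":100},{"x":0.001,"y":-0.001,"z":-0.115,"ax":0,"ay":0,"az":0,"grip":100},{"x":0.001,"y":-0.001,"z":-0.145,"ax":0,"ay":0,"az":0,"grip":100},{"x":0.001,"y":-0.001,"z":-0.17,"ax":0,"ay":0,"az":0,"grip":100},{"x":0.001,"y":-0.001,"z":-0.19,"ax":0,"ay":0,"az":0,"grip":100},{"x":0.001,"y":-0.001,"z":-0.205,"ax":0,"ay":0,"az":0,"grip":100},{"x":0.001,"y":-0.001,"z":-0.21,"ax":0,"ay":0,"az":0,"grip":100}]' 30
python3 -m inch '[{"x":0,"y":0,"z":0,"ax":0,"ay":0,"az":0,"grip":60},{"x":0,"y":0,"z":0,"ax":0,"ay":0,"az":0,"grip":50},{"x":0,"y":0,"z":0,"ax":0,"ay":0,"az":0,"grip":40},{"x":0,"y":0,"z":0,"ax":0,"ay":0,"az":0,"grip":30},{"x":0,"y":0,"z":0,"ax":0,"ay":0,"az":0,"grip":20},{"x":0,"y":0,"z":0,"ax":0,"ay":0,"az":0,"grip":20},{"x":0,"y":0,"z":0,"ax":0,"ay":0,"az":0,"grip":20},{"x":0,"y":0,"z":0,"ax":0,"ay":0,"az":0,"grip":20}]' 30
```

```text
time: 3.35
ee_pos: [644.9, 60.0, 19.7]
orientation: [-0.001, 0.713, 0.701, -0.001]
force: [0.1, 0.3, 0.7]
gripper_width: 85.3
finger_force: 0.0
time: 4.15
ee_pos: [647.4, 58.4, 22.9]
orientation: [0.001, 0.714, 0.7, 0.001]
force: [-1.5, 0.3, 6.6]
gripper_width: 41.0
finger_force: 31.0
```

```bash
python3 -m inch '[{"x":0,"y":0,"z":0.01,"ax":0,"ay":0,"az":0,"grip":20},{"x":0,"y":0,"z":0.03,"ax":0,"ay":0,"az":0,"grip":20},{"x":0,"y":0,"z":0.06,"ax":0,"ay":0,"az":0,"grip":20},{"x":0,"y":0,"z":0.09,"ax":0,"ay":0,"az":0,"grip":20},{"x":-0.005,"y":-0.01,"z":0.12,"ax":0,"ay":0,"az":0,"grip":20},{"x":-0.015,"y":-0.035,"z":0.14,"ax":0,"ay":0,"az":-2,"grip":20},{"x":-0.03,"y":-0.065,"z":0.15,"ax":0,"ay":0,"az":-4,"grip":20},{"x":-0.045,"y":-0.095,"z":0.15,"ax":0,"ay":0,"az":-6,"grip":20}]'
python3 -m inch '[{"x":-0.015,"y":-0.025,"z":0,"ax":0,"ay":0,"az":-1,"grip":20},{"x":-0.03,"y":-0.045,"z":0,"ax":0,"ay":0,"az":-3,"grip":20},{"x":-0.045,"y":-0.065,"z":0,"ax":0,"ay":0,"az":-5,"grip":20},{"x":-0.055,"y":-0.08,"z":0,"ax":0,"ay":0,"az":-6,"grip":20},{"x":-0.062,"y":-0.09,"z":0,"ax":0,"ay":0,"az":-7,"grip":20},{"x":-0.062,"y":-0.093,"z":0,"ax":0,"ay":0,"az":-7,"grip":20},{"x":-0.062,"y":-0.093,"z":0,"ax":0,"ay":0,"az":-7,"grip":20},{"x":-0.062,"y":-0.093,"z":0,"ax":0,"ay":0,"az":-7,"grip":20}]'
python3 look.py w3 tray_blue bottle_white
```

```text
time: 4.95
ee_pos: [601.9, -37.8, 173.7]
orientation: [0.001, 0.75, 0.661, 0.001]
force: [0.8, -1.2, -0.6]
gripper_width: 41.1
finger_force: 30.6
time: 5.75
ee_pos: [540.0, -128.5, 171.2]
orientation: [-0.0, 0.788, 0.616, 0.0]
force: [0.7, 1.1, -0.7]
gripper_width: 41.4
finger_force: 30.6
[ 540.  -128.4  171.2] [-0.     0.788  0.616  0.   ]
tray_blue [(array([ 559., -288.,   20.]), 0.61)]
bottle_white [(array([ 542., -118.,  218.]), 0.95)]
```

View pics/w3.png

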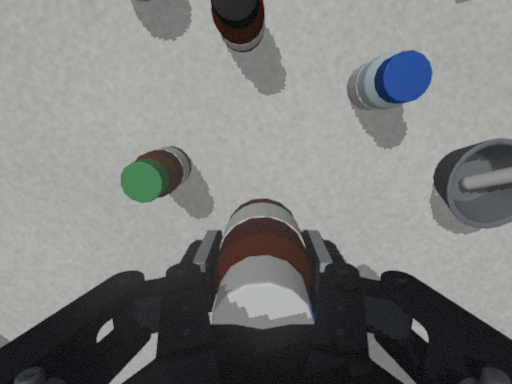

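The wrist view shows the white bottle held upright and centred at (263,300). Green is at (145,180) and clear at (402,77), but the tray is hidden behind the gripper. I'll fit the tray outlines from the two fixed cameras instead.

Run:
```python
from h import *
cond={"blue":lambda p:(B_(p)>R_(p)+40),"yellow":lambda p:(R_(p)>B_(p)+50)&(G_(p)>B_(p)+30)}
for n,seeds in(("top",{"blue":(375,222),"yellow":(159,237)}),("scene",{"blue":(170,147),"yellow":(361,178)})):
    im=cv2.imread(f"pics/{n}0.png")[:,:,::-1]; m=imaging.camera_model(n)
    for k,(x,y) in seeds.items():
        w=46 if n=="top" else 38
        p=im[y-w:y+w,x-w:x+w].astype(int); ys,xs=np.where(cond[k](p))
        pts=np.array([plane(m,(a+x-w,b+y-w),22)[:2] for a,b in zip(xs,ys)],np.float32)
        n_,l,s,c=cv2.connectedComponentsWithStats(cond[k](p).astype(np.uint8)); i=1+np.argmax(s[1:,4]); pts=pts[l[ys,xs]==i]
        r=cv2.minAreaRect(pts); print(n,k,np.round(r[0]),np.round(r[1]),round(r[2],1),len(pts))
d=np.load("pics/w3.npz"); m={k:d[k] if k in"Rt" else float(d[k]) for k in("fovy","cx","cy","R","t")}
for nme,uv in[("green",(145,181)),("clear",(404,77))]: print(nme,plane(m,uv,84).round(0))
d=np.load("pics/w2.npz"); m={k:d[k] if k in"Rt" else float(d[k]) for k in("fovy","cx","cy","R","t")}
print("yellow inner corner, outer corners",plane(m,(50,33),0).round(0),plane(m,(195,35),0).round(0))
```

```text
top blue [ 529. -266.] [157.  81.] 75.3 747
top yellow [500. 251.] [ 84. 154.] 89.1 807
scene blue [ 534. -263.] [165.  90.] 75.1 681
scene yellow [505. 251.] [ 81. 169.] 89.1 659
green [454. -92.  84.]
clear [661. -65.  84.]
yellow inner corner, outer corners [410. 215.   0.] [574. 209.   0.]
```

```bash
python3 -m inch '[{"x":0,"y":-0.02,"z":0,"ax":0,"ay":0,"az":0,"grip":20},{"x":0,"y":-0.05,"z":0,"ax":0,"ay":0,"az":0,"grip":20},{"x":0,"y":-0.08,"z":0,"ax":0,"ay":0,"az":0,"grip":20},{"x":0,"y":-0.095,"z":-0.02,"ax":0,"ay":0,"az":0,"grip":20},{"x":0,"y":-0.101,"z":-0.05,"ax":0,"ay":0,"az":0,"grip":20},{"x":0,"y":-0.101,"z":-0.075,"ax":0,"ay":0,"az":0,"grip":20},{"x":0,"y":-0.101,"z":-0.09,"ax":0,"ay":0,"az":0,"grip":20},{"x":0,"y":-0.101,"z":-0.1,"ax":0,"ay":0,"az":0,"grip":20}]'
python3 -m inch '[{"x":0,"y":0,"z":-0.012,"ax":0,"ay":0,"az":0,"grip":20},{"x":0,"y":0,"z":-0.024,"ax":0,"ay":0,"az":0,"grip":20},{"x":0,"y":0,"z":-0.034,"ax":0,"ay":0,"az":0,"grip":20},{"x":0,"y":0,"z":-0.038,"ax":0,"ay":0,"az":0,"grip":20},{"x":0,"y":0,"z":-0.041,"ax":0,"ay":0,"az":0,"grip":20},{"x":0,"y":0,"z":-0.043,"ax":0,"ay":0,"az":0,"grip":20},{"x":0,"y":0,"z":-0.044,"ax":0,"ay":0,"az":0,"grip":20},{"x":0,"y":0,"z":-0.044,"ax":0,"ay":0,"az":0,"grip":20}]'
```

```text
time: 6.7
ee_pos: [539.2, -229.9, 70.0]
orientation: [-0.001, 0.788, 0.615, -0.001]
force: [0.3, -0.2, -0.8]
gripper_width: 40.8
finger_force: 30.6
time: 7.5
ee_pos: [539.6, -230.9, 27.9]
orientation: [0.0, 0.789, 0.615, 0.0]
force: [-0.4, 0.6, 1.0]
gripper_width: 40.7
finger_force: 30.7
```

```bash
python3 -m inch '[{"x":0,"y":0,"z":-0.0003,"ax":0,"ay":0,"az":0,"grip":20},{"x":0,"y":0,"z":-0.0006,"ax":0,"ay":0,"az":0,"grip":20},{"x":0,"y":0,"z":-0.0009,"ax":0,"ay":0,"az":0,"grip":20},{"x":0,"y":0,"z":-0.001,"ax":0,"ay":0,"az":0,"grip":20},{"x":0,"y":0,"z":-0.001,"ax":0,"ay":0,"az":0,"grip":20},{"x":0,"y":0,"z":-0.001,"ax":0,"ay":0,"az":0,"grip":20},{"x":0,"y":0,"z":-0.001,"ax":0,"ay":0,"az":0,"grip":20},{"x":0,"y":0,"z":-0.001,"ax":0,"ay":0,"az":0,"grip":20}]'
```

```text
time: 8.3
ee_pos: [539.6, -230.9, 27.9]
orientation: [0.0, 0.789, 0.615, 0.0]
force: [-4.3, 1.8, 9.9]
gripper_width: 41.2
finger_force: 31.6
```

```bash
python3 -m inch '[{"x":0,"y":0,"z":0,"ax":0,"ay":0,"az":0,"grip":55},{"x":0,"y":0,"z":0,"ax":0,"ay":0,"az":0,"grip":65},{"x":0,"y":0,"z":0,"ax":0,"ay":0,"az":0,"grip":75},{"x":0,"y":0,"z":0,"ax":0,"ay":0,"az":0,"grip":75},{"x":0,"y":0,"z":0.01,"ax":0,"ay":0,"az":0,"grip":75},{"x":0,"y":0,"z":0.03,"ax":0,"ay":0,"az":0,"grip":75},{"x":0,"y":0,"z":0.06,"ax":0,"ay":0,"az":0,"grip":75},{"x":0,"y":0,"z":0.1,"ax":0,"ay":0,"az":0,"grip":100}]'
python3 -m inch '[{"x":0,"y":0.01,"z":0.03,"ax":0,"ay":0,"az":0,"grip":100},{"x":-0.005,"y":0.04,"z":0.06,"ax":0,"ay":0,"az":0,"grip":100},{"x":-0.01,"y":0.08,"z":0.075,"ax":0,"ay":0,"az":0,"grip":100},{"x":-0.015,"y":0.12,"z":0.075,"ax":0,"ay":0,"az":0,"grip":100},{"x":-0.02,"y":0.16,"z":0.075,"ax":0,"ay":0,"az":0,"grip":100},{"x":-0.03,"y":0.2,"z":0.075,"ax":0,"ay":0,"az":0,"grip":100},{"x":-0.04,"y":0.235,"z":0.075,"ax":0,"ay":0,"az":0,"grip":100},{"x":-0.045,"y":0.26,"z":0.075,"ax":0,"ay":0,"az":0,"grip":100}]'
python3 -m inch '[{"x":-0.005,"y":0.025,"z":0,"ax":0,"ay":0,"az":0,"grip":100},{"x":-0.01,"y":0.045,"z":0,"ax":0,"ay":0,"az":0,"grip":100},{"x":-0.014,"y":0.055,"z":0,"ax":0,"ay":0,"az":0,"grip":100},{"x":-0.014,"y":0.055,"z":0,"ax":0,"ay":0,"az":0,"grip":100},{"x":-0.014,"y":0.055,"z":0,"ax":0,"ay":0,"az":0,"grip":100},{"x":-0.014,"y":0.055,"z":0,"ax":0,"ay":0,"az":0,"grip":100},{"x":-0.014,"y":0.055,"z":0,"ax":0,"ay":0,"az":0,"grip":100},{"x":-0.014,"y":0.055,"z":0,"ax":0,"ay":0,"az":0,"grip":100}]'
python3 look.py w4 pot_red
python3 - <<'E'
from h import *
im=imaging.get_image("top"); cv2.imwrite("pics/top1.png",im[:,:,::-1])
a=cv2.resize(im[130:330,200:430],None,fx=1.7,fy=1.7); b=cv2.resize(np.load("pics/w4.npz")["im"],None,fx=.75,fy=.75)
c=np.zeros((340,391+384,3),np.uint8); c[:,:391]=a; c[:288,391:]=b; cv2.imwrite("pics/c1.png",c[:,:,::-1])
E
```

```text
time: 9.1
ee_pos: [538.2, -230.3, 126.5]
orientation: [-0.001, 0.789, 0.615, -0.001]
force: [0.3, -0.2, -0.1]
gripper_width: 76.7
finger_force: 0.0
time: 9.9
ee_pos: [493.5, 31.9, 202.1]
orientation: [-0.0, 0.788, 0.616, 0.001]
force: [0.0, -0.3, 1.0]
gripper_width: 85.6
finger_force: 0.0
time: 10.7
ee_pos: [480.5, 83.5, 201.3]
orientation: [0.0, 0.789, 0.614, -0.0]
force: [-0.5, -0.9, -0.9]
gripper_width: 85.4
finger_force: 0.0
[480.5  83.7 201.3] [ 0.     0.789  0.614 -0.   ]
pot_red [(array([482.,  86.,  58.]), 0.68)]
```

View pics/c1.png

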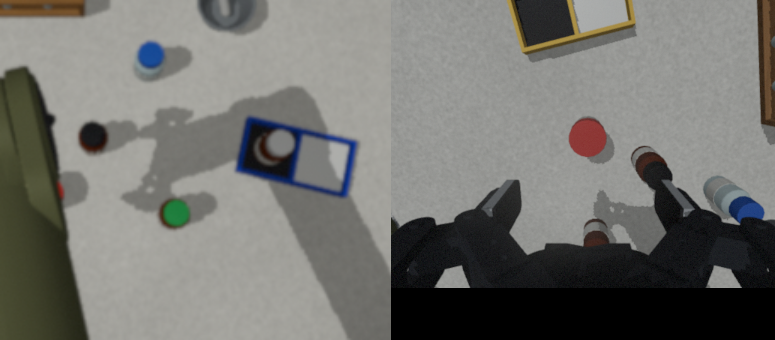

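The left half shows the white-cap bottle upright in the blue tray's black-lined compartment. The right half shows the red lid at about (261,183) in wrist pixels.

Run:
```python
from h import *
d=np.load("pics/w4.npz"); m={k:d[k] if k in"Rt" else float(d[k]) for k in("fovy","cx","cy","R","t")}
p,a=blob(d["im"],(261,183),45,cond=C["red"]); print(p,a,plane(m,p,58).round(1))
```

```text
[262.47511312 183.26923077] 1768 [480.6  83.5  58. ]
```

```bash
python3 -m inch '[{"x":0,"y":-0.001,"z":-0.03,"ax":0,"ay":0,"az":0,"grip":100},{"x":0,"y":-0.001,"z":-0.06,"ax":0,"ay":0,"az":0,"grip":100},{"x":0,"y":-0.001,"z":-0.09,"ax":0,"ay":0,"az":0,"grip":100},{"x":0,"y":-0.001,"z":-0.12,"ax":0,"ay":0,"az":0,"grip":100},{"x":0,"y":-0.001,"z":-0.145,"ax":0,"ay":0,"az":0,"grip":100},{"x":0,"y":-0.001,"z":-0.162,"ax":0,"ay":0,"az":0,"grip":100},{"x":0,"y":-0.001,"z":-0.172,"ax":0,"ay":0,"az":0,"grip":100},{"x":0,"y":-0.001,"z":-0.1755,"ax":0,"ay":0,"az":0,"grip":100}]' 30
python3 -m inch '[{"x":0,"y":0,"z":0,"ax":0,"ay":0,"az":0,"grip":70},{"x":0,"y":0,"z":0,"ax":0,"ay":0,"az":0,"grip":60},{"x":0,"y":0,"z":0,"ax":0,"ay":0,"az":0,"grip":50},{"x":0,"y":0,"z":0,"ax":0,"ay":0,"az":0,"grip":40},{"x":0,"y":0,"z":0,"ax":0,"ay":0,"az":0,"grip":30},{"x":0,"y":0,"z":0,"ax":0,"ay":0,"az":0,"grip":30},{"x":0,"y":0,"z":0,"ax":0,"ay":0,"az":0,"grip":30},{"x":0,"y":0,"z":0,"ax":0,"ay":0,"az":0,"grip":30}]' 30
```

```text
time: 11.65
ee_pos: [479.8, 83.1, 25.0]
orientation: [-0.0, 0.789, 0.615, -0.001]
force: [-0.2, -0.7, 0.7]
gripper_width: 85.5
finger_force: 0.0
time: 12.45
ee_pos: [481.3, 83.6, 27.0]
orientation: [0.0, 0.789, 0.615, 0.001]
force: [-0.3, 0.3, 5.4]
gripper_width: 49.1
finger_force: 31.4
```

```bash
python3 -m inch '[{"x":0,"y":0,"z":0.01,"ax":0,"ay":0,"az":0,"grip":30},{"x":0,"y":0,"z":0.03,"ax":0,"ay":0,"az":0,"grip":30},{"x":0,"y":0,"z":0.06,"ax":0,"ay":0,"az":0,"grip":30},{"x":0,"y":0,"z":0.09,"ax":0,"ay":0,"az":0,"grip":30},{"x":0,"y":-0.01,"z":0.12,"ax":0,"ay":0,"az":0,"grip":30},{"x":0,"y":-0.03,"z":0.14,"ax":0,"ay":0,"az":0,"grip":30},{"x":0.005,"y":-0.06,"z":0.15,"ax":0,"ay":0,"az":0,"grip":30},{"x":0.01,"y":-0.095,"z":0.15,"ax":0,"ay":0,"az":0,"grip":30}]'
python3 -m inch '[{"x":0.005,"y":-0.04,"z":0,"ax":0,"ay":0,"az":0,"grip":30},{"x":0.01,"y":-0.08,"z":0,"ax":0,"ay":0,"az":0,"grip":30},{"x":0.015,"y":-0.12,"z":0,"ax":0,"ay":0,"az":0,"grip":30},{"x":0.02,"y":-0.16,"z":0,"ax":0,"ay":0,"az":0,"grip":30},{"x":0.025,"y":-0.2,"z":0,"ax":0,"ay":0,"az":0,"grip":30},{"x":0.03,"y":-0.24,"z":0,"ax":0,"ay":0,"az":0,"grip":30},{"x":0.031,"y":-0.27,"z":0,"ax":0,"ay":0,"az":0,"grip":30},{"x":0.031,"y":-0.291,"z":0,"ax":0,"ay":0,"az":0,"grip":30}]'
python3 -m inch '[{"x":0,"y":0,"z":0,"ax":0,"ay":0,"az":0,"grip":30},{"x":0,"y":0,"z":-0.02,"ax":0,"ay":0,"az":0,"grip":30},{"x":0,"y":0,"z":-0.05,"ax":0,"ay":0,"az":0,"grip":30},{"x":0,"y":0,"z":-0.08,"ax":0,"ay":0,"az":0,"grip":30},{"x":0,"y":0,"z":-0.1,"ax":0,"ay":0,"az":0,"grip":30},{"x":0,"y":0,"z":-0.11,"ax":0,"ay":0,"az":0,"grip":30},{"x":0,"y":0,"z":-0.115,"ax":0,"ay":0,"az":0,"grip":30},{"x":0,"y":0,"z":-0.115,"ax":0,"ay":0,"az":0,"grip":30}]'
python3 - <<'E'
from h import *
for n in("top","scene"): cv2.imwrite(f"pics/{n}2.png",imaging.get_image(n)[:,:,::-1])
a=cv2.imread("pics/top2.png")[180:270,310:430];b=cv2.imread("pics/scene2.png")[100:190,120:240]
cv2.imwrite("pics/c2.png",cv2.resize(np.hstack([a,b]),None,fx=3,fy=3))
E
```

```text
time: 13.25
ee_pos: [491.4, -11.7, 178.2]
orientation: [0.001, 0.788, 0.616, 0.002]
force: [0.0, -0.2, -1.5]
gripper_width: 49.5
finger_force: 31.3
time: 14.05
ee_pos: [520.4, -305.4, 176.1]
orientation: [0.0, 0.789, 0.614, -0.001]
force: [-0.5, 0.1, -0.6]
gripper_width: 49.5
finger_force: 31.3
time: 14.85
ee_pos: [521.6, -302.2, 61.0]
orientation: [-0.0, 0.789, 0.615, 0.0]
force: [0.5, 1.2, 0.2]
gripper_width: 49.3
finger_force: 31.4
```

View pics/c2.png

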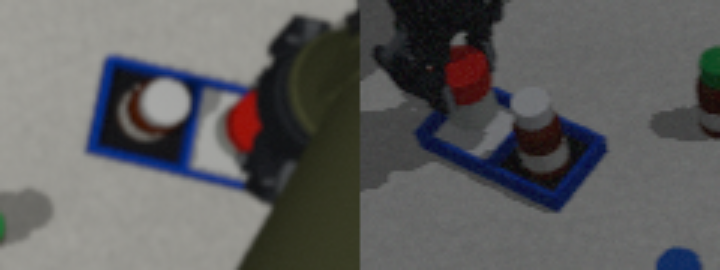

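The pot hangs above the white lining (scene crop 470,100), and the white-cap bottle stands well inside the black compartment. I'll lower the pot now.

```bash
python3 -m inch '[{"x":0,"y":0,"z":-0.01,"ax":0,"ay":0,"az":0,"grip":30},{"x":0,"y":0,"z":-0.018,"ax":0,"ay":0,"az":0,"grip":30},{"x":0,"y":0,"z":-0.024,"ax":0,"ay":0,"az":0,"grip":30},{"x":0,"y":0,"z":-0.027,"ax":0,"ay":0,"az":0,"grip":30},{"x":0,"y":0,"z":-0.0285,"ax":0,"ay":0,"az":0,"grip":30},{"x":0,"y":0,"z":-0.0292,"ax":0,"ay":0,"az":0,"grip":30},{"x":0,"y":0,"z":-0.0297,"ax":0,"ay":0,"az":0,"grip":30},{"x":0,"y":0,"z":-0.03,"ax":0,"ay":0,"az":0,"grip":30}]'
```

```text
time: 15.75
ee_pos: [520.8, -302.5, 32.1]
orientation: [-0.001, 0.789, 0.615, 0.0]
force: [-5.3, 2.5, 9.7]
gripper_width: 49.1
finger_force: 32.0
```

```bash
python3 -m inch '[{"x":0,"y":0,"z":0,"ax":0,"ay":0,"az":0,"grip":62},{"x":0,"y":0,"z":0,"ax":0,"ay":0,"az":0,"grip":68},{"x":0,"y":0,"z":0,"ax":0,"ay":0,"az":0,"grip":78},{"x":0,"y":0,"z":0,"ax":0,"ay":0,"az":0,"grip":78},{"x":0,"y":0,"z":0.01,"ax":0,"ay":0,"az":0,"grip":78},{"x":0,"y":0,"z":0.03,"ax":0,"ay":0,"az":0,"grip":78},{"x":0,"y":0,"z":0.065,"ax":0,"ay":0,"az":0,"grip":78},{"x":0,"y":0,"z":0.105,"ax":0,"ay":0,"az":0,"grip":100}]'
python3 -m inch '[{"x":0,"y":0.01,"z":0.03,"ax":0,"ay":0,"az":0,"grip":100},{"x":-0.01,"y":0.04,"z":0.06,"ax":0,"ay":0,"az":0,"grip":100},{"x":-0.02,"y":0.08,"z":0.065,"ax":0,"ay":0,"az":0,"grip":100},{"x":-0.035,"y":0.12,"z":0.065,"ax":0,"ay":0,"az":0,"grip":100},{"x":-0.05,"y":0.16,"z":0.065,"ax":0,"ay":0,"az":0,"grip":100},{"x":-0.06,"y":0.19,"z":0.065,"ax":0,"ay":0,"az":0,"grip":100},{"x":-0.068,"y":0.21,"z":0.065,"ax":0,"ay":0,"az":0,"grip":100},{"x":-0.069,"y":0.212,"z":0.065,"ax":0,"ay":0,"az":0,"grip":100}]'
python3 look.py w5 bottle_green
python3 - <<'E'
from h import *
d=np.load("pics/w5.npz"); m={k:d[k] if k in"Rt" else float(d[k]) for k in("fovy","cx","cy","R","t")}
p,a=blob(d["im"],(262,185),60,cond=C["green"]); print(p,a,plane(m,p,82).round(1))
im=imaging.get_image("top")
c=np.hstack([cv2.resize(d["im"],(400,300)),cv2.resize(im[160:280,280:440],(400,300))]); cv2.imwrite("pics/c3.png",c[:,:,::-1])
E
```

```text
time: 16.55
ee_pos: [520.5, -302.4, 136.6]
orientation: [-0.001, 0.789, 0.615, -0.001]
force: [0.8, 0.3, -0.6]
gripper_width: 78.8
finger_force: 0.0
time: 17.35
ee_pos: [451.8, -88.0, 201.5]
orientation: [-0.0, 0.787, 0.617, 0.001]
force: [0.4, -0.1, 0.2]
gripper_width: 85.2
finger_force: 0.0
[452.3 -89.6 201.5] [0.    0.788 0.616 0.001]
bottle_green [(array([448., -84.,  83.]), 0.71)]
[261.09109731 193.79192547] 966 [449.7 -91.7  82. ]
```

View pics/c3.png

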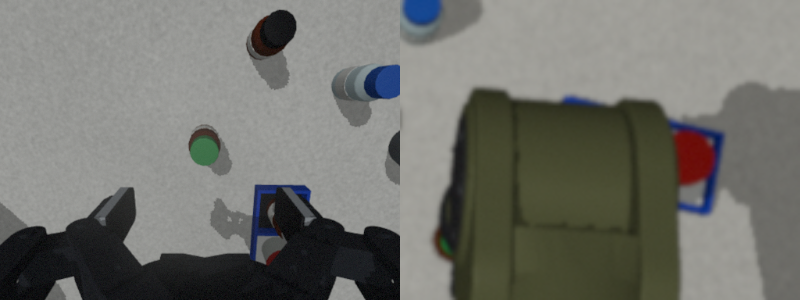

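The wrist view shows green isolated and nearly centred (cap at 204,150 in the crop). The pot's red lid is in the blue tray at right. I'll grasp green.

```bash
python3 -m inch '[{"x":-0.002,"y":-0.001,"z":-0.03,"ax":0,"ay":0,"az":0,"grip":100},{"x":-0.002,"y":-0.001,"z":-0.06,"ax":0,"ay":0,"az":0,"grip":100},{"x":-0.002,"y":-0.001,"z":-0.09,"ax":0,"ay":0,"az":0,"grip":100},{"x":-0.002,"y":-0.001,"z":-0.12,"ax":0,"ay":0,"az":0,"grip":100},{"x":-0.002,"y":-0.001,"z":-0.145,"ax":0,"ay":0,"az":0,"grip":100},{"x":-0.002,"y":-0.001,"z":-0.165,"ax":0,"ay":0,"az":0,"grip":100},{"x":-0.002,"y":-0.001,"z":-0.176,"ax":0,"ay":0,"az":0,"grip":100},{"x":-0.002,"y":-0.001,"z":-0.1795,"ax":0,"ay":0,"az":0,"grip":100}]' 30
python3 -m inch '[{"x":0,"y":0,"z":0,"ax":0,"ay":0,"az":0,"grip":60},{"x":0,"y":0,"z":0,"ax":0,"ay":0,"az":0,"grip":50},{"x":0,"y":0,"z":0,"ax":0,"ay":0,"az":0,"grip":40},{"x":0,"y":0,"z":0,"ax":0,"ay":0,"az":0,"grip":30},{"x":0,"y":0,"z":0,"ax":0,"ay":0,"az":0,"grip":20},{"x":0,"y":0,"z":0,"ax":0,"ay":0,"az":0,"grip":20},{"x":0,"y":0,"z":0,"ax":0,"ay":0,"az":0,"grip":20},{"x":0,"y":0,"z":0,"ax":0,"ay":0,"az":0,"grip":20}]' 30
```

```text
time: 18.3
ee_pos: [449.8, -93.0, 20.4]
orientation: [-0.0, 0.789, 0.614, -0.001]
force: [0.6, 0.4, -0.3]
gripper_width: 85.5
finger_force: 0.0
time: 19.1
ee_pos: [451.3, -91.7, 22.4]
orientation: [0.0, 0.789, 0.615, 0.001]
force: [-1.6, -0.3, 6.3]
gripper_width: 41.2
finger_force: 31.0
```

```bash
python3 -m inch '[{"x":0,"y":0,"z":0.01,"ax":0,"ay":0,"az":0,"grip":20},{"x":0,"y":0,"z":0.03,"ax":0,"ay":0,"az":0,"grip":20},{"x":0,"y":0,"z":0.06,"ax":0,"ay":0,"az":0,"grip":20},{"x":0,"y":0,"z":0.09,"ax":0,"ay":0,"az":0,"grip":20},{"x":0,"y":0.01,"z":0.12,"ax":0,"ay":0,"az":2,"grip":20},{"x":0.005,"y":0.03,"z":0.14,"ax":0,"ay":0,"az":5,"grip":20},{"x":0.01,"y":0.06,"z":0.15,"ax":0,"ay":0,"az":10,"grip":20},{"x":0.01,"y":0.095,"z":0.15,"ax":0,"ay":0,"az":15,"grip":20}]'
python3 - <<'E'
from h import *
d=np.load("pics/w4.npz"); m={k:d[k] if k in"Rt" else float(d[k]) for k in("fovy","cx","cy","R","t")}
for uv in[(179,66),(324,33),(247,50)]: print(plane(m,uv,22).round(0))
E
```

```text
time: 19.9
ee_pos: [461.9, 3.5, 174.0]
orientation: [0.001, 0.701, 0.713, 0.002]
force: [1.5, -0.3, -1.3]
gripper_width: 41.3
finger_force: 30.6
[427. 212.  22.]
[573. 206.  22.]
[497. 210.  22.]
```

```bash
python3 -m inch '[{"x":0,"y":0.03,"z":0,"ax":0,"ay":0,"az":7,"grip":20},{"x":0,"y":0.06,"z":0,"ax":0,"ay":0,"az":14,"grip":20},{"x":0,"y":0.095,"z":0,"ax":0,"ay":0,"az":21,"grip":20},{"x":0.001,"y":0.13,"z":0,"ax":0,"ay":0,"az":28,"grip":20},{"x":0.002,"y":0.165,"z":0,"ax":0,"ay":0,"az":35,"grip":20},{"x":0.003,"y":0.2,"z":0,"ax":0,"ay":0,"az":42,"grip":20},{"x":0.003,"y":0.23,"z":0,"ax":0,"ay":0,"az":49,"grip":20},{"x":0.003,"y":0.248,"z":0,"ax":0,"ay":0,"az":55,"grip":20}]'
python3 -m inch '[{"x":0,"y":0,"z":0,"ax":0,"ay":0,"az":0,"grip":20},{"x":0,"y":0,"z":-0.02,"ax":0,"ay":0,"az":0,"grip":20},{"x":0,"y":0,"z":-0.05,"ax":0,"ay":0,"az":0,"grip":20},{"x":0,"y":0,"z":-0.08,"ax":0,"ay":0,"az":0,"grip":20},{"x":0,"y":0,"z":-0.1,"ax":0,"ay":0,"az":0,"grip":20},{"x":0,"y":0,"z":-0.11,"ax":0,"ay":0,"az":0,"grip":20},{"x":0,"y":0,"z":-0.115,"ax":0,"ay":0,"az":0,"grip":20},{"x":0,"y":0,"z":-0.115,"ax":0,"ay":0,"az":0,"grip":20}]'
python3 - <<'E'
from h import *
for n in("top","scene"): cv2.imwrite(f"pics/{n}3.png",imaging.get_image(n)[:,:,::-1])
a=cv2.imread("pics/top3.png")[190:280,100:220];b=cv2.imread("pics/scene3.png")[120:210,300:420]
cv2.imwrite("pics/c4.png",cv2.resize(np.hstack([a,b]),None,fx=3,fy=3))
E
```

```text
time: 20.7
ee_pos: [462.4, 254.1, 171.6]
orientation: [-0.0, 0.29, 0.957, 0.0]
force: [0.8, 0.7, -1.1]
gripper_width: 41.2
finger_force: 30.6
time: 21.5
ee_pos: [463.6, 250.9, 56.6]
orientation: [0.0, 0.294, 0.956, -0.0]
force: [0.2, 1.1, -0.6]
gripper_width: 40.9
finger_force: 30.7
```

View pics/c4.png

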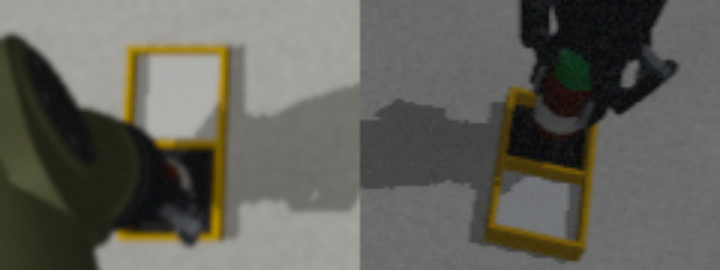

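The green bottle hangs over the black-lined compartment of the yellow tray (scene crop 555,110). I'll lower it.

```bash
python3 -m inch '[{"x":0,"y":0,"z":-0.01,"ax":0,"ay":0,"az":0,"grip":20},{"x":0,"y":0,"z":-0.018,"ax":0,"ay":0,"az":0,"grip":20},{"x":0,"y":0,"z":-0.024,"ax":0,"ay":0,"az":0,"grip":20},{"x":0,"y":0,"z":-0.027,"ax":0,"ay":0,"az":0,"grip":20},{"x":0,"y":0,"z":-0.0285,"ax":0,"ay":0,"az":0,"grip":20},{"x":0,"y":0,"z":-0.0292,"ax":0,"ay":0,"az":0,"grip":20},{"x":0,"y":0,"z":-0.0297,"ax":0,"ay":0,"az":0,"grip":20},{"x":0,"y":0,"z":-0.03,"ax":0,"ay":0,"az":0,"grip":20}]'
```

```text
time: 22.4
ee_pos: [463.0, 251.0, 27.4]
orientation: [-0.001, 0.294, 0.956, -0.0]
force: [-4.6, -3.3, 11.2]
gripper_width: 41.1
finger_force: 31.8
```

```bash
python3 -m inch '[{"x":0,"y":0,"z":0,"ax":0,"ay":0,"az":0,"grip":55},{"x":0,"y":0,"z":0,"ax":0,"ay":0,"az":0,"grip":65},{"x":0,"y":0,"z":0,"ax":0,"ay":0,"az":0,"grip":75},{"x":0,"y":0,"z":0,"ax":0,"ay":0,"az":0,"grip":75},{"x":0,"y":0,"z":0.01,"ax":0,"ay":0,"az":0,"grip":75},{"x":0,"y":0,"z":0.03,"ax":0,"ay":0,"az":0,"grip":75},{"x":0,"y":0,"z":0.065,"ax":0,"ay":0,"az":0,"grip":75},{"x":0,"y":0,"z":0.105,"ax":0,"ay":0,"az":0,"grip":100}]'
python3 -m inch '[{"x":0.005,"y":-0.01,"z":0.03,"ax":0,"ay":0,"az":0,"grip":100},{"x":0.015,"y":-0.03,"z":0.06,"ax":0,"ay":0,"az":-4,"grip":100},{"x":0.035,"y":-0.06,"z":0.07,"ax":0,"ay":0,"az":-10,"grip":100},{"x":0.055,"y":-0.09,"z":0.07,"ax":0,"ay":0,"az":-15,"grip":100},{"x":0.075,"y":-0.125,"z":0.07,"ax":0,"ay":0,"az":-20,"grip":100},{"x":0.1,"y":-0.16,"z":0.07,"ax":0,"ay":0,"az":-25,"grip":100},{"x":0.12,"y":-0.195,"z":0.07,"ax":0,"ay":0,"az":-30,"grip":100},{"x":0.14,"y":-0.23,"z":0.07,"ax":0,"ay":0,"az":-35,"grip":100}]'
python3 -m inch '[{"x":0.02,"y":-0.03,"z":0,"ax":0,"ay":0,"az":-5,"grip":100},{"x":0.04,"y":-0.06,"z":0,"ax":0,"ay":0,"az":-10,"grip":100},{"x":0.055,"y":-0.08,"z":0,"ax":0,"ay":0,"az":-14,"grip":100},{"x":0.059,"y":-0.085,"z":0,"ax":0,"ay":0,"az":-15,"grip":100},{"x":0.059,"y":-0.085,"z":0,"ax":0,"ay":0,"az":-15,"grip":100},{"x":0.059,"y":-0.085,"z":0,"ax":0,"ay":0,"az":-15,"grip":100},{"x":0.059,"y":-0.085,"z":0,"ax":0,"ay":0,"az":-15,"grip":100},{"x":0.059,"y":-0.085,"z":0,"ax":0,"ay":0,"az":-15,"grip":100}]'
python3 look.py w6 bottle_clear
python3 - <<'E'
from h import *
d=np.load("pics/w6.npz"); m={k:d[k] if k in"Rt" else float(d[k]) for k in("fovy","cx","cy","R","t")}
p,a=blob(d["im"],(262,190),60,cond=C["blue"]); print(p,a,plane(m,p,82).round(1))
im=imaging.get_image("top")
c=np.hstack([cv2.resize(d["im"],(400,300)),cv2.resize(im[180:300,100:260],(400,300))]); cv2.imwrite("pics/c5.png",c[:,:,::-1])
E
```

```text
time: 23.2
ee_pos: [462.6, 250.7, 132.2]
orientation: [-0.001, 0.294, 0.956, -0.001]
force: [0.0, 0.5, 0.1]
gripper_width: 76.6
finger_force: 0.0
time: 24.0
ee_pos: [604.1, 19.9, 202.3]
orientation: [0.0, 0.569, 0.823, 0.0]
force: [-0.2, 0.9, 0.0]
gripper_width: 85.3
finger_force: 0.0
time: 24.8
ee_pos: [662.1, -62.1, 201.6]
orientation: [-0.0, 0.669, 0.743, 0.0]
force: [0.4, 0.9, 0.4]
gripper_width: 85.7
finger_force: 0.0
[662.1 -62.4 201.6] [-0.     0.669  0.743  0.   ]
bottle_clear [(array([663., -56.,  85.]), 0.7)]
[264.44201681 191.00336134] 1190 [663.7 -63.4  82. ]
```

View pics/c5.png

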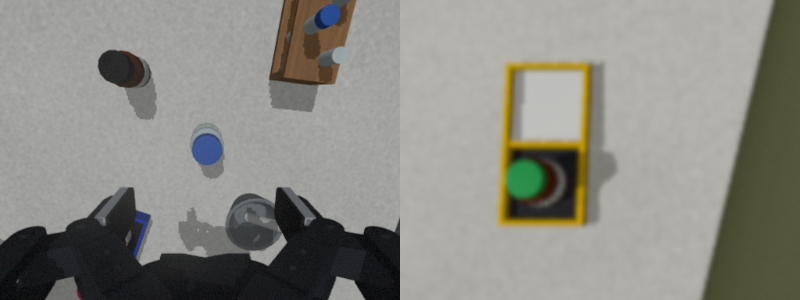

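The green bottle stands inside the yellow tray's black compartment (right half, cap 525,180). The clear bottle is centred under the gripper, with the black bottle, mortar and rack clear of the fingers. I'll grasp it.

```bash
python3 -m inch '[{"x":0.001,"y":0,"z":-0.03,"ax":0,"ay":0,"az":0,"grip":100},{"x":0.001,"y":0,"z":-0.06,"ax":0,"ay":0,"az":0,"grip":100},{"x":0.001,"y":0,"z":-0.09,"ax":0,"ay":0,"az":0,"grip":100},{"x":0.001,"y":0,"z":-0.12,"ax":0,"ay":0,"az":0,"grip":100},{"x":0.001,"y":0,"z":-0.145,"ax":0,"ay":0,"az":0,"grip":100},{"x":0.001,"y":0,"z":-0.165,"ax":0,"ay":0,"az":0,"grip":100},{"x":0.001,"y":0,"z":-0.176,"ax":0,"ay":0,"az":0,"grip":100},{"x":0.001,"y":0,"z":-0.18,"ax":0,"ay":0,"az":0,"grip":100}]' 30
python3 -m inch '[{"x":0,"y":0,"z":0,"ax":0,"ay":0,"az":0,"grip":60},{"x":0,"y":0,"z":0,"ax":0,"ay":0,"az":0,"grip":50},{"x":0,"y":0,"z":0,"ax":0,"ay":0,"az":0,"grip":40},{"x":0,"y":0,"z":0,"ax":0,"ay":0,"az":0,"grip":30},{"x":0,"y":0,"z":0,"ax":0,"ay":0,"az":0,"grip":20},{"x":0,"y":0,"z":0,"ax":0,"ay":0,"az":0,"grip":20},{"x":0,"y":0,"z":0,"ax":0,"ay":0,"az":0,"grip":20},{"x":0,"y":0,"z":0,"ax":0,"ay":0,"az":0,"grip":20}]' 30
```

```text
time: 25.75
ee_pos: [662.6, -63.5, 20.2]
orientation: [-0.001, 0.67, 0.742, -0.001]
force: [0.6, 0.1, 0.2]
gripper_width: 84.8
finger_force: 0.0
time: 26.55
ee_pos: [664.5, -63.8, 22.9]
orientation: [0.001, 0.67, 0.742, 0.001]
force: [-0.0, 0.4, 6.3]
gripper_width: 43.4
finger_force: 31.2
```

```bash
python3 -m inch '[{"x":0,"y":0,"z":0.01,"ax":0,"ay":0,"az":0,"grip":20},{"x":0,"y":0,"z":0.03,"ax":0,"ay":0,"az":0,"grip":20},{"x":0,"y":0,"z":0.06,"ax":0,"ay":0,"az":0,"grip":20},{"x":0,"y":0,"z":0.09,"ax":0,"ay":0,"az":0,"grip":20},{"x":0,"y":0.01,"z":0.12,"ax":0,"ay":0,"az":2,"grip":20},{"x":-0.01,"y":0.03,"z":0.14,"ax":0,"ay":0,"az":5,"grip":20},{"x":-0.02,"y":0.06,"z":0.15,"ax":0,"ay":0,"az":10,"grip":20},{"x":-0.034,"y":0.094,"z":0.15,"ax":0,"ay":0,"az":15,"grip":20}]'
python3 -m inch '[{"x":-0.015,"y":0.035,"z":0,"ax":0,"ay":0,"az":5,"grip":20},{"x":-0.03,"y":0.07,"z":0,"ax":0,"ay":0,"az":10,"grip":20},{"x":-0.045,"y":0.105,"z":0,"ax":0,"ay":0,"az":15,"grip":20},{"x":-0.06,"y":0.14,"z":0,"ax":0,"ay":0,"az":20,"grip":20},{"x":-0.07,"y":0.17,"z":0,"ax":0,"ay":0,"az":25,"grip":20},{"x":-0.08,"y":0.195,"z":0,"ax":0,"ay":0,"az":30,"grip":20},{"x":-0.088,"y":0.215,"z":0,"ax":0,"ay":0,"az":34,"grip":20},{"x":-0.09,"y":0.22,"z":0,"ax":0,"ay":0,"az":35,"grip":20}]'
python3 -m inch '[{"x":0,"y":0,"z":0,"ax":0,"ay":0,"az":0,"grip":20},{"x":0,"y":0,"z":-0.02,"ax":0,"ay":0,"az":0,"grip":20},{"x":0,"y":0,"z":-0.05,"ax":0,"ay":0,"az":0,"grip":20},{"x":0,"y":0,"z":-0.08,"ax":0,"ay":0,"az":0,"grip":20},{"x":0,"y":0,"z":-0.1,"ax":0,"ay":0,"az":0,"grip":20},{"x":0,"y":0,"z":-0.11,"ax":0,"ay":0,"az":0,"grip":20},{"x":0,"y":0,"z":-0.115,"ax":0,"ay":0,"az":0,"grip":20},{"x":0,"y":0,"z":-0.115,"ax":0,"ay":0,"az":0,"grip":20}]'
python3 - <<'E'
from h import *
for n in("top","scene"): cv2.imwrite(f"pics/{n}4.png",imaging.get_image(n)[:,:,::-1])
a=cv2.imread("pics/top4.png")[190:280,100:220];b=cv2.imread("pics/scene4.png")[120:210,300:420]
cv2.imwrite("pics/c6.png",cv2.resize(np.hstack([a,b]),None,fx=3,fy=3))
E
```

```text
time: 27.35
ee_pos: [630.0, 29.7, 173.6]
orientation: [0.001, 0.567, 0.824, 0.001]
force: [0.1, 0.2, -2.0]
gripper_width: 43.0
finger_force: 30.9
time: 28.15
ee_pos: [537.9, 253.4, 171.1]
orientation: [-0.001, 0.291, 0.957, 0.0]
force: [0.1, -0.0, -1.0]
gripper_width: 43.1
finger_force: 30.9
time: 28.95
ee_pos: [540.0, 249.4, 56.5]
orientation: [0.0, 0.294, 0.956, -0.0]
force: [0.1, 0.1, -1.1]
gripper_width: 43.0
finger_force: 30.9
```

View pics/c6.png

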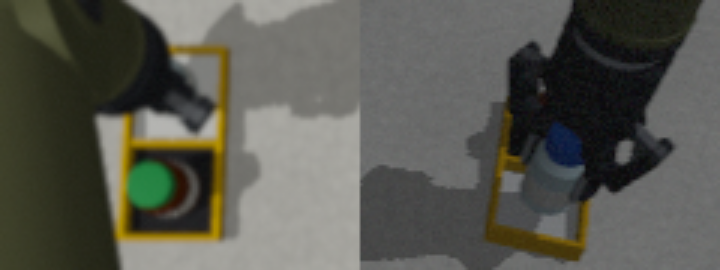

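The clear bottle hangs over the white compartment (scene crop 550,185), and green stands undisturbed in the black one. I'll lower it and release.

```bash
python3 -m inch '[{"x":0,"y":0,"z":-0.01,"ax":0,"ay":0,"az":0,"grip":20},{"x":0,"y":0,"z":-0.018,"ax":0,"ay":0,"az":0,"grip":20},{"x":0,"y":0,"z":-0.024,"ax":0,"ay":0,"az":0,"grip":20},{"x":0,"y":0,"z":-0.027,"ax":0,"ay":0,"az":0,"grip":20},{"x":0,"y":0,"z":-0.0285,"ax":0,"ay":0,"az":0,"grip":20},{"x":0,"y":0,"z":-0.0292,"ax":0,"ay":0,"az":0,"grip":20},{"x":0,"y":0,"z":-0.0297,"ax":0,"ay":0,"az":0,"grip":20},{"x":0,"y":0,"z":-0.03,"ax":0,"ay":0,"az":0,"grip":20}]'
```

```text
time: 29.85
ee_pos: [538.8, 250.0, 27.8]
orientation: [-0.001, 0.294, 0.956, -0.0]
force: [-5.5, -4.0, 11.2]
gripper_width: 43.4
finger_force: 32.0
```

```bash
python3 -m inch '[{"x":0,"y":0,"z":0,"ax":0,"ay":0,"az":0,"grip":58},{"x":0,"y":0,"z":0,"ax":0,"ay":0,"az":0,"grip":65},{"x":0,"y":0,"z":0,"ax":0,"ay":0,"az":0,"grip":75},{"x":0,"y":0,"z":0,"ax":0,"ay":0,"az":0,"grip":75},{"x":0,"y":0,"z":0.01,"ax":0,"ay":0,"az":0,"grip":75},{"x":0,"y":0,"z":0.03,"ax":0,"ay":0,"az":0,"grip":75},{"x":0,"y":0,"z":0.065,"ax":0,"ay":0,"az":0,"grip":75},{"x":0,"y":0,"z":0.105,"ax":0,"ay":0,"az":0,"grip":75}]'
python3 -m inch '[{"x":0,"y":0.01,"z":0.03,"ax":0,"ay":0,"az":0,"grip":75},{"x":-0.01,"y":0.03,"z":0.06,"ax":0,"ay":0,"az":0,"grip":75},{"x":-0.03,"y":0.065,"z":0.08,"ax":0,"ay":0,"az":0,"grip":75},{"x":-0.055,"y":0.1,"z":0.09,"ax":0,"ay":0,"az":0,"grip":75},{"x":-0.08,"y":0.135,"z":0.09,"ax":0,"ay":0,"az":0,"grip":75},{"x":-0.105,"y":0.17,"z":0.09,"ax":0,"ay":0,"az":0,"grip":75},{"x":-0.13,"y":0.205,"z":0.09,"ax":0,"ay":0,"az":0,"grip":75},{"x":-0.155,"y":0.24,"z":0.09,"ax":0,"ay":0,"az":0,"grip":75}]'
python3 -m inch '[{"x":-0.025,"y":0.03,"z":0,"ax":0,"ay":0,"az":0,"grip":75},{"x":-0.05,"y":0.055,"z":0,"ax":0,"ay":0,"az":0,"grip":75},{"x":-0.065,"y":0.07,"z":0,"ax":0,"ay":0,"az":0,"grip":75},{"x":-0.07,"y":0.08,"z":0,"ax":0,"ay":0,"az":0,"grip":75},{"x":-0.07,"y":0.08,"z":0,"ax":0,"ay":0,"az":0,"grip":75},{"x":-0.07,"y":0.08,"z":0,"ax":0,"ay":0,"az":0,"grip":75},{"x":-0.07,"y":0.08,"z":0,"ax":0,"ay":0,"az":0,"grip":75},{"x":-0.07,"y":0.08,"z":0,"ax":0,"ay":0,"az":0,"grip":75}]'
python3 - <<'E'
from h import *
a=imaging.get_image("top")[90:290,120:430]; b=imaging.get_image("scene")[90:290,120:400]
c=np.vstack([cv2.resize(a,None,fx=1.45,fy=1.45),np.zeros((290,450,3),np.uint8)[:,:0].reshape(290,0,3)[:0].reshape(0,int(a.shape[1]*0)+0,3)] if False else [cv2.resize(a,(450,290)),cv2.resize(b,(450,290))])
cv2.imwrite("pics/c7.png",c[:,:,::-1])
E
```

```text
time: 30.65
ee_pos: [538.6, 249.9, 132.0]
orientation: [-0.001, 0.294, 0.956, -0.001]
force: [0.4, -0.2, 0.1]
gripper_width: 63.8
finger_force: 0.0
time: 31.45
ee_pos: [383.3, 491.6, 222.4]
orientation: [0.0, 0.294, 0.956, 0.001]
force: [-0.2, 0.4, -0.3]
gripper_width: 64.2
finger_force: 0.0
time: 32.25
ee_pos: [316.0, 569.1, 221.6]
orientation: [0.0, 0.295, 0.956, 0.0]
force: [-0.3, 0.2, 0.6]
gripper_width: 63.5
finger_force: 0.0
```

View pics/c7.png

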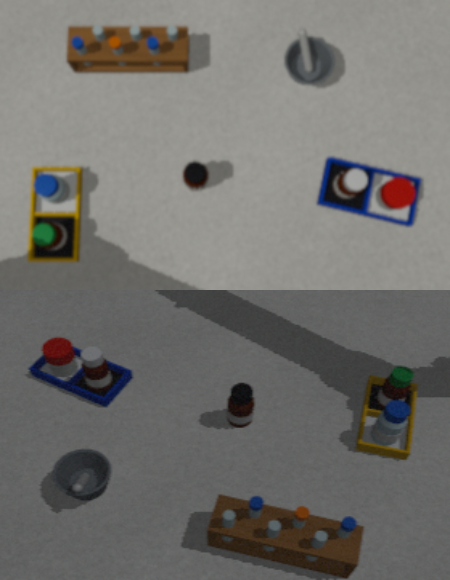

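All four stand upright in their proper compartments: white cap (350,180) and red pot (397,192) in blue, green (43,234) and clear (47,185) in yellow. The black-capped bottle, mortar and rack are where they were.

```bash
python3 -c "
from station import ctrl; print(ctrl.hand_in())"
```

```text
the job is handed in; nothing more can be done
None
```

Both kits are made up and handed in at about 32 s: all four items stand upright in the compartments you named, and the black-capped bottle, mortar and test tube rack were left where they stood.

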